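# Sort the fittings back into their trays

### The job

Tidy the bench after the toy-making class: put both red wheels in the yellow tray, both steel nuts in the blue tray and the black hinge in the green tray. Everything should end up lying flat on the floor of its tray, nothing on top of anything else, and the freshly glued toy truck must stay where it is.

Things in the scene. Friction and masses are not known exactly. Their poses are not given: they have to be found in the camera images.
- wheel_1: toy wheel, a red-painted wooden disc 50 mm in diameter and 20 mm thick with a bare-wood hub face and dark axle hole, lying flat on the bench. Origin at its middle (10 mm above what it lies on), z along the axle; about 30 g
- wheel_2: toy wheel, a red-painted wooden disc 50 mm in diameter and 20 mm thick with a bare-wood hub face and dark axle hole, lying flat on the bench. Origin at its middle (10 mm above what it lies on), z along the axle; about 30 g. Interchangeable with the other wheel
- nut_1: big bright steel hexagon nut, 36 mm across flats, 41.6 mm across corners, 20 mm thick with a 22 mm bore, lying flat. Origin at its middle (10 mm above what it lies on), z along the bore, one pair of its flats faces +y and -y of its own frame; about 100 g
- nut_2: big bright steel hexagon nut, 36 mm across flats, 41.6 mm across corners, 20 mm thick with a 22 mm bore, lying flat. Origin at its middle (10 mm above what it lies on), z along the bore, one pair of its flats faces +y and -y of its own frame; about 100 g. Interchangeable with the other nut
- hinge: folded black steel butt hinge with a brass knuckle, lying flat: 66 mm long along its x, 30 mm wide along its y (from y = -15 mm, the round knuckle, to y = +15 mm, the leaf edge), 12 mm thick. Origin at its middle, 6 mm above what it lies on; about 90 g
- yellow_tray: fixed shallow open tray of yellow-painted wood, the place of wheels; outside 120 mm along its x, 160 mm along its y, 25 mm high; walls and floor 5 mm thick (inside 110 x 150 mm, floor 5 mm above the table). Origin: centre of its underside, z up. Standing on the bench with its long side roughly along world y, turned up to 0.25 rad
- blue_tray: fixed shallow open tray of blue-painted wood, the place of nuts; outside 120 mm along its x, 160 mm along its y, 25 mm high; walls and floor 5 mm thick (inside 110 x 150 mm, floor 5 mm above the table). Origin: centre of its underside, z up. Standing on the bench with its long side roughly along world y, turned up to 0.25 rad
- green_tray: fixed shallow open tray of green-painted wood, the place of hinges; outside 120 mm along its x, 160 mm along its y, 25 mm high; walls and floor 5 mm thick (inside 110 x 150 mm, floor 5 mm above the table). Origin: centre of its underside, z up. Standing on the bench with its long side roughly along world y, turned up to 0.25 rad
- toy_truck: freshly glued wooden toy truck with a blue cab, loose, 120 mm long along its x, 60 mm wide, 43 mm high, standing on its wheels on the bench in the row of things to sort, at least 20 mm clear of each, lengthwise within 0.15 rad of world x, cab towards the robot. Origin: centre of its underside. To be left alone
Things that resemble listed ones, but are neither listed nor needed, are in the scene too. Leave any orange or purple look-alike of the wheel_2 alone.

How it is judged:
At the end, for the whole second after the job is handed in: Wheels in the yellow tray, nuts in the blue, hinge in the green: each inside the walls, flat (within 0.2 rad, either face up), its middle under 6 mm above its height when on the tray floor, not stacked, released and at rest; the toy truck within 15 mm of where it stood (x of wheel_1 in the frame of yellow_tray between -0.033 and 0.033 m and y of wheel_1 in the frame of yellow_tray between -0.053 and 0.053 m and z of wheel_1 in the frame of yellow_tray between 0.005 and 0.021 m and (angle between wheel_1's own z axis and vertical below 0.2 rad or angle between wheel_1's own z axis and vertical above 2.94 rad) and linear speed of each of wheel_1, wheel_2, nut_1, nut_2, hinge below 0.02 m/s and angular speed of each of wheel_1, wheel_2, nut_1, nut_2, hinge below 0.2 rad/s and x of wheel_2 in the frame of yellow_tray between -0.033 and 0.033 m and y of wheel_2 in the frame of yellow_tray between -0.053 and 0.053 m and z of wheel_2 in the frame of yellow_tray between 0.005 and 0.021 m and (angle between wheel_2's own z axis and vertical below 0.2 rad or angle between wheel_2's own z axis and vertical above 2.94 rad) and x of nut_1 in the frame of blue_tray between -0.04 and 0.04 m and y of nut_1 in the frame of blue_tray between -0.06 and 0.06 m and z of nut_1 in the frame of blue_tray between 0.005 and 0.021 m and (angle between nut_1's own z axis and vertical below 0.2 rad or angle between nut_1's own z axis and vertical above 2.94 rad) and x of nut_2 in the frame of blue_tray between -0.04 and 0.04 m and y of nut_2 in the frame of blue_tray between -0.06 and 0.06 m and z of nut_2 in the frame of blue_tray between 0.005 and 0.021 m and (angle between nut_2's own z axis and vertical below 0.2 rad or angle between nut_2's own z axis and vertical above 2.94 rad) and x of hinge in the frame of green_tray between -0.043 and 0.043 m and y of hinge in the frame of green_tray between -0.063 and 0.063 m and z of hinge in the frame of green_tray between 0.005 and 0.017 m and (angle between hinge's own z axis and vertical below 0.2 rad or angle between hinge's own z axis and vertical above 2.94 rad) and distance of toy_truck from where it was at the start of the episode below 0.015 m); the robot touches nothing.
It fails at once if the freshly glued toy truck is shifted by more than 15 mm (distance of toy_truck from where it was at the start of the episode above 0.015 m).
It also fails if it takes over 112 s, if anything falls off the work surface, if the arm or the gripper's body presses on something with over 40 N, if the wrist force passes 120 N, or if a joint passes its speed limit or range.

### The arm

A 7-joint arm with a two-finger parallel gripper is mounted at the origin on the work surface. World frame = base frame: x ahead of the robot, y to its left, z up, the work surface at z = 0. Lengths are in m, angles in rad, forces in N, time in s.
With the tool pointing down it reaches from about 0.425 to 0.925 m from the base axis. Payload 6.8 kg.
Tool frame: the origin (TCP) lies at the very end of the fingers, on their centre line; the grasp point (between the pads) lies 19 mm behind it (r.tcp_to_grasp is the distance from the TCP to the grasp point, in m); z points along the fingers, y is the line along which they close (so a half turn about z gives the same grasp; the last joint's range is limited). The gripper opens to 85 mm and grips with 20 to 120 N. Pads are 22 mm wide; open, the fingers measure 114 mm over their backs; the gripper's body (76 mm by 85 mm) begins 54 mm behind the grasp point. The pads swing forward as they close: fully open they stand 13 mm farther back than shut.
Start: joints at [-1.254, 0.477, 0.022, 1.555, -0.011, 1.109, -0.083], TCP at [0.278, 0.615, 0.231] pointing down, gripper open.
Joint ranges: [-2.96, 2.96], [-0.34, 2.1], [-1.41, 1.46], [0.24, 2.44], [-1.37, 4.51], [0.17, 1.92], [-2.96, 2.96]. Speed limits (rad/s): [2.39, 2.39, 3.14, 3.14, 3.14, 3.14, 3.14].

### API

Orientations are given as a rotation vector (axis times angle).
In Python, from bench import r gives the robot as it stands.
- The arm moves only by the tool step_arm, never from a script. Its argument "moves" is a list of rows, each a list of 7 numbers: the shift along the tool's x, y, z in mm, then the turn, a rotation vector about the tool's x, y, z in rad, then the finger opening in mm, from 0 to 85.4. A call has 1 to 8 rows; each row is the pose to reach, as a shift and turn from the pose commanded when the call began, along the tool's axes at that moment; what a row does not reach only later rows make up. A row lasts 1/10 s, in which the tool goes at most 50 mm and 8.59 degrees, less where a joint would pass 70% of its speed; a pose out of reach is approached as far as the arm can. A call with a gripper value outside its range is refused whole. The fingers move at their own pace and stop on an object; "grip_force" is the grip in N (left out, the last holds). Time passes only in rows, so rows that repeat a pose let the fingers close. It gives the time, the measured TCP pose, the force, the opening and the grip force at its end, in the units of the state.
- r.get_obs(): the state, without advancing time (a new reading comes with each control period).
- r.grab_frame(name): name is "scene" or "side" or "wrist"; returns a dict with "image" (400x640x3 uint8, red, green, blue), "depth" (400x640 float32, m along the optical axis (not along the pixel's ray), 0 where there is no reading), "mtx" (3x3 intrinsics, pixels), "rvec" (rotation vector, rad) and "tvec" (3), from world to camera coordinates, as OpenCV has them. Camera axes: x right, y down, z forward; pixel columns grow to the right and rows downward; lengths in m; the calibration is good to about 2 mm. A picture is of the moment at which its call begins.
- r.hand_in(): hands the job in; it is judged then, once.
The state is a dict: "clock": time; "joints": joint angles; "qvel": joint speeds; "tau": joint torques, N m; "tcp_pos": TCP position; "orientation": TCP orientation; "contact_force": force on the tool from outside, world axes, zero at the start; "moment": the same for the moment, N m; "grip_width": finger opening in m; "gripper_force": force on a finger pad.
Only numpy, scipy, OpenCV 4.12 (cv2) and the standard library are available. Lean on these libraries where they do the work, as an engineer would, in place of code of your own. Each camera call takes 0.05 s, during which the arm holds its last target. There are 200 camera calls.

## Working session

There is one attempt and no reset: what is moved stays moved. The work goes in short steps, Python scripts to look and compute and a tool call to move; the robot and the scene stay as the last step left them, time stands still between calls to the robot, and variables do not carry over. Pictures are saved under pics/ and viewed, at most 14 in all, crops included, and the job is handed in when it is done.

Besides the shell and the picture viewer there is one more tool, called as name(argument=value, ...), one argument or row to a line, values as JSON. step_arm: Moves the arm, as the interface text tells. Its arguments: {"type":"object","properties":{"moves":{"type":"array","items":{"type":"array","items":{"type":"number"}}},"grip_force":{"type":"number"}},"required":["moves"]}

```bash
mkdir -p pics; ls
cat > h.py <<'E'
import numpy as np,cv2
from bench import r
def grab(n):
    f=r.grab_frame(n); R=cv2.Rodrigues(np.array(f['rvec'],float))[0]; t=np.array(f['tvec'],float).reshape(3)
    d=f['depth']; v,u=np.indices(d.shape); K=np.array(f['mtx'])
    P=np.stack([(u-K[0,2])/K[0,0]*d,(v-K[1,2])/K[1,1]*d,d],-1)
    W=(P-t)@R; W[d==0]=np.nan
    return f,W
E
python3 - <<'E'
from h import *
o=r.get_obs();print({k:np.round(o[k],3) for k in('clock','tcp_pos','orientation','grip_width')},r.tcp_to_grasp)
for n in('scene','side'):
    f,W=grab(n);cv2.imwrite(f'pics/{n}0.png',f['image'][...,::-1]);np.savez(f'{n}0.npz',im=f['image'],W=W)
    R=cv2.Rodrigues(np.array(f['rvec'],float))[0];print(n,-R.T@np.array(f['tvec']).reshape(3),R[2])
E
```

```text
pics
{'clock': np.float64(0.0), 'tcp_pos': array([0.278, 0.614, 0.23 ]), 'orientation': array([-6.620e-01, -3.071e+00,  3.000e-03]), 'grip_width': np.float64(0.086)} 0.0187
scene [ 1.31846731 -0.49075163  0.84166194] [-0.65062532  0.40598923 -0.64176275]
side [ 0.18403858 -0.5987628   0.84631119] [ 0.30247575  0.58324934 -0.75387574]
```

View pics/scene0.png

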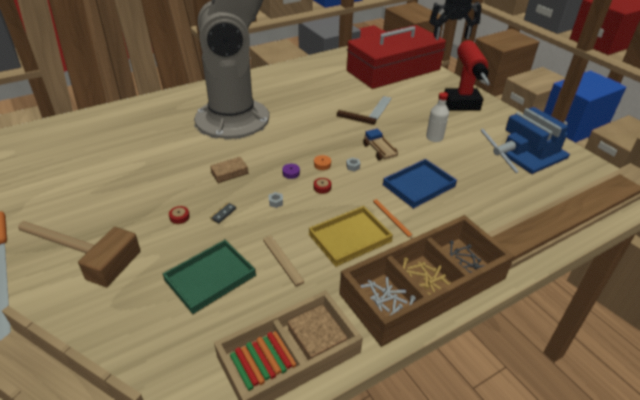

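View pics/side0.png

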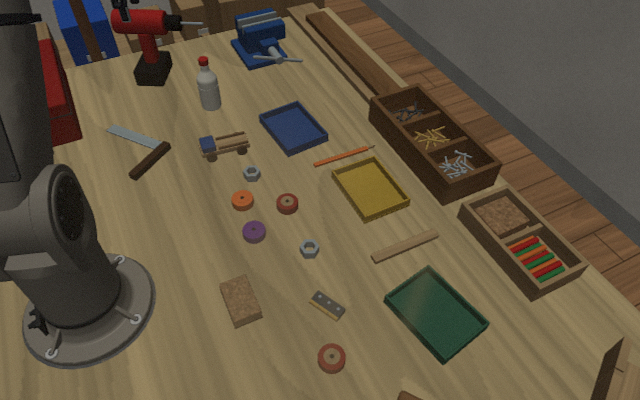

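Wheels are at side pixels (331,358) and (287,203), nuts at (252,173) and (310,249), hinge at (327,304) and truck at (225,146). The yellow tray is at (370,188), blue at (293,128) and green at (436,313). The orange (243,200) and purple (254,232) wheels are decoys.

Run:
```python
from h import *
S={'wheelA':((331,358),(179,214)),'wheelB':((287,203),(322,185)),'orange':((243,200),(322,162)),'purple':((254,232),(291,171)),'nutA':((252,173),(353,164)),'nutB':((310,249),(276,200)),'hinge':((327,304),(223,213)),'truck':((225,146),(378,143)),'yellow':((370,188),(350,236)),'blue':((293,128),(420,183)),'green':((436,313),(210,275)),'block':((240,300),(229,170)),'pencil':((343,156),(392,217))}
for i,n in enumerate(('side','scene')):
    W=np.load(n+'0.npz')['W']
    print(n,'table z',np.nanmedian(W[...,2]))
    for k,p in S.items():
        u,v=p[i]; c=W[v-2:v+3,u-2:u+3].reshape(-1,3); c=np.nanmedian(c,0)
        rad=.11 if k in('yellow','blue','green') else .045 if k!='truck' else .08
        m=(np.hypot(W[...,0]-c[0],W[...,1]-c[1])<rad)&(W[...,2]>.006)
        if rad==.11: m&=W[...,2]>.015
        m=m.astype(np.uint8);nn,L=cv2.connectedComponents(m)
        q=W[v-8:v+9,u-8:u+9]; l=L[v-8:v+9,u-8:u+9]; l=l[l>0]
        if rad==.11: sel=m>0
        elif len(l): sel=L==np.bincount(l).argmax()
        else: print(k,'none',c.round(3));continue
        P=W[sel]; top=np.percentile(P[:,2],97); T=P if rad==.11 else P[P[:,2]>top-.005]
        (cx,cy),wh,a=cv2.minAreaRect((T[:,:2]*1000).astype(np.float32))
        print(k,len(P),'top %.3f'%top,'rect',round(cx),round(cy),np.round(wh),round(a,1),'mean',(T[:,:2].mean(0)*1000).round())
```

```text
side table z 0.0007632952101184962
wheelA 666 top 0.023 rect 367 -300 [50. 46.] 61.7 mean [ 367. -300.]
wheelB 375 top 0.023 rect 443 64 [50. 48.] 65.8 mean [443.  64.]
orange 365 top 0.024 rect 355 118 [48. 47.] 43.8 mean [355. 118.]
purple 414 top 0.023 rect 346 23 [47. 47.] 40.3 mean [346.  23.]
nutA 198 top 0.023 rect 407 188 [37. 40.] 8.5 mean [406. 189.]
nutB 261 top 0.023 rect 435 -68 [39. 37.] 86.1 mean [434. -69.]
hinge 526 top 0.015 rect 408 -202 [31. 67.] 26.6 mean [ 408. -202.]
truck 966 top 0.045 rect 338 306 [49. 34.] 84.0 mean [337. 304.]
yellow 792 top 0.027 rect 636 25 [122. 165.] 0.2 mean [636.  21.]
blue 628 top 0.028 rect 562 297 [123. 166.] 4.9 mean [562. 292.]
green 1162 top 0.027 rect 587 -307 [122. 161.] 10.5 mean [ 585. -311.]
block 1249 top 0.031 rect 262 -126 [82. 55.] 89.0 mean [ 261. -128.]
pencil 104 top 0.010 rect 635 153 [15. 88.] 88.0 mean [632. 153.]
scene table z 0.00020064512159828835
wheelA 302 top 0.023 rect 370 -301 [49. 48.] 29.1 mean [ 370. -301.]
wheelB 245 top 0.023 rect 446 63 [47. 47.] 33.9 mean [446.  63.]
orange 202 top 0.023 rect 361 116 [45. 47.] 58.8 mean [359. 116.]
purple 225 top 0.023 rect 350 22 [48. 47.] 82.9 mean [350.  22.]
nutA 137 top 0.023 rect 409 188 [38. 37.] 5.8 mean [408. 188.]
nutB 165 top 0.022 rect 438 -70 [33. 39.] 62.2 mean [438. -70.]
hinge 237 top 0.014 rect 411 -203 [30. 68.] 24.9 mean [ 412. -203.]
truck 629 top 0.044 rect 341 305 [47. 37.] 81.0 mean [342. 305.]
yellow 775 top 0.027 rect 638 24 [125. 163.] 1.1 mean [642.  22.]
blue 595 top 0.027 rect 565 296 [125. 165.] 4.8 mean [568. 294.]
green 945 top 0.027 rect 588 -308 [125. 161.] 10.5 mean [ 592. -309.]
block 489 top 0.031 rect 267 -125 [83. 52.] 87.3 mean [ 270. -127.]
pencil 97 top 0.010 rect 635 152 [13. 89.] 88.2 mean [635. 152.]
```

```bash
cat >> h.py <<'E'
def plan(x,y,z,yaw=None):
    """target TCP in m; yaw = world angle (deg, mod 180) of closing axis. Prints tool-frame shift mm and turn"""
    o=r.get_obs(); p=np.array(o['tcp_pos']); R=cv2.Rodrigues(np.array(o['orientation'],float))[0]
    cur=np.degrees(np.arctan2(R[1,1],R[0,1])); az=np.degrees(np.arctan2(y,x))
    if yaw is None: yaw=cur
    rel=(yaw-az+90)%180-90; tgt=az+rel
    d=(tgt-cur+180)%360-180
    yc=np.radians(tgt); Rt=np.column_stack([[-np.sin(yc),np.cos(yc),0],[np.cos(yc),np.sin(yc),0],[0,0,-1]])
    if np.linalg.det(Rt)<0: Rt[:,0]*=-1
    s=R.T@(np.array([x,y,z])-p)*1000; w=cv2.Rodrigues(R.T@Rt)[0].ravel()
    print('t',round(o['clock'],2),'tcp',p.round(4),'yaw',round(cur,1),'-> shift',s.round(1),'turn',w.round(3),'rows>=',max(np.ceil(np.linalg.norm(s)/50),np.ceil(abs(d)/8.59)))
def look(x,y,name=None,rad=.04,cam='wrist'):
    f,W=grab(cam)
    if name: cv2.imwrite(f'pics/{name}.png',f['image'][...,::-1])
    m=((np.hypot(W[...,0]-x,W[...,1]-y)<rad)&(W[...,2]>.006)&(W[...,2]<.06)).astype(np.uint8)
    n,L,st,_=cv2.connectedComponentsWithStats(m); k=1+st[1:,4].argmax(); P=W[L==k]
    top=np.percentile(P[:,2],90); T=P[P[:,2]>top-.004]
    c,wh,a=cv2.minAreaRect((T[:,:2]*1000).astype(np.float32))
    print('n',len(P),'top',top.round(4),'centre',np.round(c,1),'wh',np.round(wh,1),'w-dir',round(a,1))
    return f,W
E
python3 -c "
from h import *
plan(.408,.188,.2,0)"
```

```text
t 0.1 tcp [0.278  0.6145 0.2304] yaw 65.7 -> shift [-294.2 -335.    31. ] turn [-1.000e-03  1.000e-03  1.146e+00] rows>= 9.0
```

step_arm(
  moves=[
    [-294,-335,30,0,0,1.0,60],
    [-294,-335,30,0,0,1.0,60],
    [-294,-335,30,0,0,1.0,60],
    [-294,-335,30,0,0,1.0,60],
    [-294,-335,30,0,0,1.0,60],
    [-294,-335,30,0,0,1.0,60],
    [-294,-335,30,0,0,1.0,60],
    [-294,-335,30,0,0,1.0,60],
  ],
  grip_force=40,
)

```text
clock: 0.9
tcp_pos: [0.3944, 0.2312, 0.2042]
orientation: [-2.056, -2.375, 0.0]
contact_force: [1.0, -0.8, 0.5]
grip_width: 0.06
gripper_force: 0.0
```

step_arm(
  moves=[
    [-30,-30,0,0,0,0,60],
    [-30,-30,0,0,0,0,60],
  ],
)

```text
clock: 1.1
tcp_pos: [0.3662, 0.1935, 0.2032]
orientation: [-2.059, -2.37, 0.008]
contact_force: [-0.0, 0.4, -0.4]
grip_width: 0.06
gripper_force: 0.0
```

```bash
python3 -c "
from h import *
plan(.408,.188,.2,8)
look(.408,.188,'w1')
plan(.408,.188,.2,8)"
```

```text
t 1.1 tcp [0.3662 0.1935 0.2032] yaw 8.0 -> shift [-11.3  40.7   3. ] turn [-0.005  0.002  0.   ] rows>= 1.0
n 952 top 0.0198 centre [407.1 189.4] wh [35.9 40.9] w-dir 6.7
t 1.15 tcp [0.3677 0.1968 0.204 ] yaw 8.2 -> shift [-14.4  38.6   3.9] turn [-0.002 -0.     0.003] rows>= 1.0
```

View pics/w1.png

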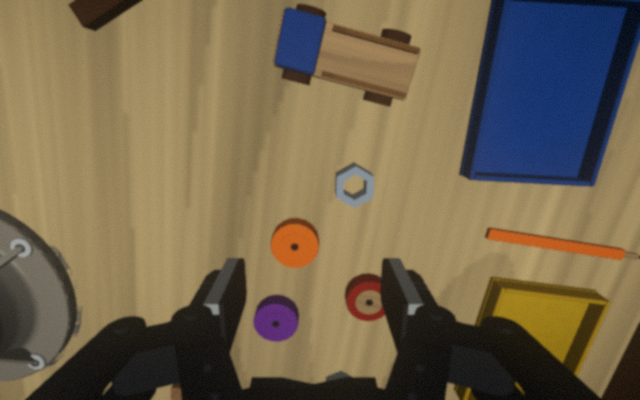

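The nut shows at (355,186) below the fingers, and its flats direction is known to a few degrees. Descending onto it.

step_arm(
  moves=[
    [-13,38,100,0,0,0,60],
    [-13,38,100,0,0,0,60],
    [-13,38,100,0,0,0,60],
    [-13,38,150,0,0,0,60],
    [-13,38,190,0,0,0,60],
    [-13,38,199,0,0,0,60],
    [-13,38,199,0,0,0,60],
    [-13,38,199,0,0,0,60],
  ],
)

```text
clock: 1.95
tcp_pos: [0.4097, 0.1929, 0.0072]
orientation: [2.053, 2.378, 0.004]
contact_force: [-0.1, -1.1, -0.5]
grip_width: 0.0601
gripper_force: 0.0
```

step_arm(
  moves=[
    [0,0,0,0,0,0,20],
    [0,0,0,0,0,0,20],
    [0,0,0,0,0,0,20],
    [0,0,0,0,0,0,20],
    [0,0,0,0,0,0,20],
  ],
)

```text
clock: 2.45
tcp_pos: [0.4093, 0.1927, 0.0073]
orientation: [-2.053, -2.377, -0.004]
contact_force: [-3.2, -0.4, 12.4]
grip_width: 0.0351
gripper_force: 38.8
```

```bash
python3 -c "
from h import *
plan(.559,.330,.12,5)"
```

```text
t 2.45 tcp [0.4093 0.1927 0.0073] yaw 8.4 -> shift [ 114.3  168.3 -112.1] turn [ 0.002 -0.002  0.059] rows>= 5.0
```

step_arm(
  moves=[
    [0,0,-50,0,0,0,20],
    [0,0,-100,0,0,0,20],
    [30,40,-112,0,0,0.06,20],
    [60,80,-112,0,0,0.06,20],
    [90,125,-112,0,0,0.06,20],
    [114,168,-112,0,0,0.06,20],
    [114,168,-112,0,0,0.06,20],
    [114,168,-112,0,0,0.06,20],
  ],
)

```text
clock: 3.25
tcp_pos: [0.5587, 0.3298, 0.1177]
orientation: [2.123, 2.315, 0.001]
contact_force: [-0.8, -0.5, -1.0]
grip_width: 0.0349
gripper_force: 42.3
```

```bash
python3 -c "
from h import *
look(.56,.33,'w2',rad=.01)
plan(.560,.332,.014,5)"
```

```text
Traceback (most recent call last):
  File "h.py", line 24, in look
    n,L,st,_=cv2.connectedComponentsWithStats(m); k=1+st[1:,4].argmax(); P=W[L==k]
                                                      ~~~~~~~~~~~~~~~^^
ValueError: attempt to get argmax of an empty sequence
```

View pics/w2.png

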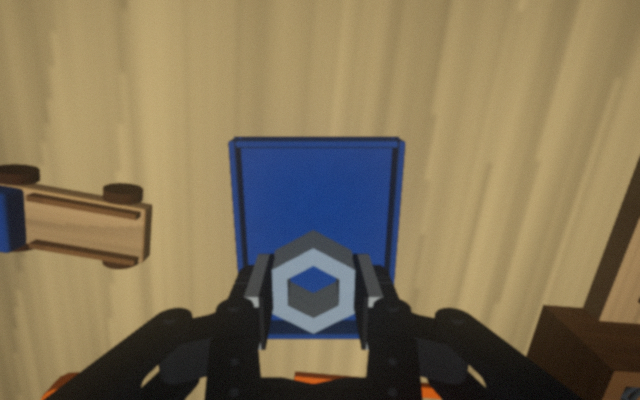

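Held nut at (313,285), gripped on its flats and over the blue tray. Lowering it.

step_arm(
  moves=[
    [2,1,50,0,0,0,20],
    [2,1,90,0,0,0,20],
    [2,1,104,0,0,0,20],
    [2,1,104,0,0,0,20],
    [2,1,104,0,0,0,20],
    [2,1,104,0,0,0,50],
    [2,1,104,0,0,0,50],
    [2,1,104,0,0,0,50],
  ],
)

```text
clock: 4.1
tcp_pos: [0.5594, 0.3313, 0.0142]
orientation: [2.124, 2.315, 0.002]
contact_force: [0.1, 0.0, -0.7]
grip_width: 0.05
gripper_force: 0.0
```

```bash
python3 -c "
from h import *
plan(.445,.063,.12,8)"
```

```text
t 4.1 tcp [0.5594 0.3313 0.0142] yaw 4.9 -> shift [-257.4 -136.9 -106.1] turn [ 0.001 -0.001 -0.054] rows>= 7.0
```

step_arm(
  moves=[
    [0,0,-50,0,0,0,50],
    [0,0,-100,0,0,0,50],
    [-60,-30,-140,0,0,0,70],
    [-105,-55,-140,0,0,0,70],
    [-150,-80,-140,0,0,0,70],
    [-195,-105,-140,0,0,0,70],
    [-240,-125,-140,0,0,0,70],
    [-257,-137,-140,0,0,0,70],
  ],
)

```text
clock: 4.9
tcp_pos: [0.4441, 0.0615, 0.154]
orientation: [2.124, 2.314, 0.002]
contact_force: [0.3, -1.1, 0.2]
grip_width: 0.0703
gripper_force: 0.0
```

step_arm(
  moves=[
    [0,0,0,0,0,0,70],
    [0,0,0,0,0,0,70],
  ],
)

```text
clock: 5.1
tcp_pos: [0.4445, 0.0626, 0.154]
orientation: [-2.127, -2.312, -0.002]
contact_force: [-0.4, -0.0, 1.3]
grip_width: 0.0698
gripper_force: 0.0
```

```bash
python3 -c "
from h import *
look(.445,.063)
look(.436,-.069,'w3')
plan(.445,.063,.004)"
```

```text
n 2828 top 0.0201 centre [444.6  65.4] wh [48.2 48.8] w-dir 5.7
n 1172 top 0.0195 centre [435.8 -68.6] wh [35.1 41.2] w-dir 3.2
t 5.2 tcp [0.4454 0.0644 0.1538] yaw 5.0 -> shift [ -1.5  -0.7 149.8] turn [ 0.001 -0.001  0.   ] rows>= 3.0
```

View pics/w3.png

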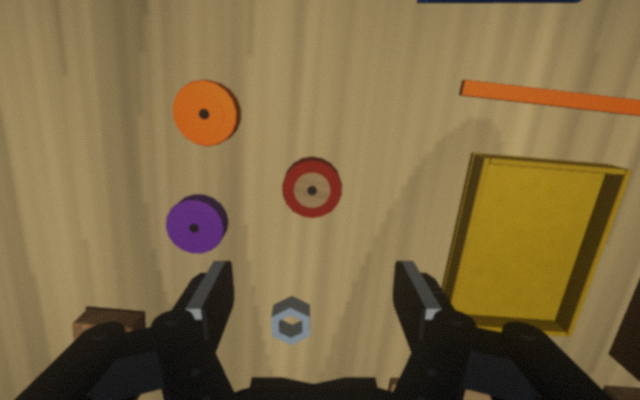

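The red wheel is at (312,187) and centred under the tool. The nut at (291,321) has its flats direction at about 3°.

step_arm(
  moves=[
    [0,0,50,0,0,0,70],
    [0,0,100,0,0,0,70],
    [0,0,140,0,0,0,70],
    [0,0,150,0,0,0,70],
    [0,0,150,0,0,0,70],
    [0,0,150,0,0,0,30],
    [0,0,150,0,0,0,30],
    [0,0,150,0,0,0,30],
  ],
)

```text
clock: 6.0
tcp_pos: [0.4462, 0.0639, 0.0053]
orientation: [2.123, 2.314, 0.005]
contact_force: [-0.2, 0.1, 7.6]
grip_width: 0.0484
gripper_force: 41.6
```

step_arm(
  moves=[
    [0,0,0,0,0,0,30],
    [0,0,0,0,0,0,30],
  ],
)

```text
clock: 6.2
tcp_pos: [0.4462, 0.064, 0.0053]
orientation: [2.123, 2.314, 0.006]
contact_force: [-1.5, -0.1, 9.2]
grip_width: 0.0485
gripper_force: 41.8
```

```bash
python3 -c "
from h import *
plan(.637,.062,.12,0)"
```

```text
t 6.2 tcp [0.4462 0.064  0.0053] yaw 4.9 -> shift [ -18.3  190.3 -114. ] turn [ 0.004 -0.002  0.086] rows>= 5.0
```

step_arm(
  moves=[
    [0,0,-50,0,0,0,30],
    [0,0,-100,0,0,0,30],
    [-5,45,-114,0,0,0.08,30],
    [-10,90,-114,0,0,0.08,30],
    [-14,140,-114,0,0,0.08,30],
    [-18,190,-114,0,0,0.08,30],
    [-18,190,-114,0,0,0.08,30],
    [-18,190,-114,0,0,0.08,30],
  ],
)

```text
clock: 7.0
tcp_pos: [0.6363, 0.0616, 0.1182]
orientation: [2.214, 2.227, 0.001]
contact_force: [-0.6, 0.5, -0.8]
grip_width: 0.0481
gripper_force: 41.9
```

Run:
```python
from h import *
f,W=grab('wrist')
for k,(cx,cy) in {'yellow':(.637,.024),'blue':(.563,.297),'green':(.587,-.308)}.items():
    m=(abs(W[...,0]-cx)<.1)&(abs(W[...,1]-cy)<.11)&(W[...,2]>.02)&(W[...,2]<.03)
    if m.sum()>300: print(k,m.sum(),cv2.minAreaRect((W[m][:,:2]*1000).astype(np.float32)))
plan(.637,.062,.012,0)
```

```text
yellow 3932 ((637.8663330078125, 24.76696014404297), (120.28538513183594, 159.77728271484375), 0.23264309763908386)
t 7.05 tcp [0.6351 0.0616 0.118 ] yaw 0.3 -> shift [  0.4   1.9 106. ] turn [ 0.    -0.     0.006] rows>= 3.0
```

step_arm(
  moves=[
    [1,2,50,0,0,0,30],
    [1,2,90,0,0,0,30],
    [1,2,106,0,0,0,30],
    [1,2,106,0,0,0,30],
    [1,2,106,0,0,0,30],
    [1,2,106,0,0,0,61],
    [1,2,106,0,0,0,61],
    [1,2,106,0,0,0,61],
  ],
)

```text
clock: 7.85
tcp_pos: [0.6381, 0.0629, 0.0125]
orientation: [2.214, 2.228, 0.002]
contact_force: [0.7, -0.8, -0.2]
grip_width: 0.0612
gripper_force: 0.0
```

```bash
python3 -c "
from h import *
plan(.436,-.069,.12,3)"
```

```text
t 7.85 tcp [0.6381 0.0629 0.0125] yaw 0.3 -> shift [-130.6 -202.7 -107.9] turn [ 0.002 -0.    -0.046] rows>= 6.0
```

step_arm(
  moves=[
    [0,0,-50,0,0,0,61],
    [0,0,-100,0,0,0,60],
    [-30,-40,-120,0,0,-0.045,60],
    [-55,-80,-140,0,0,-0.045,60],
    [-80,-120,-140,0,0,-0.045,60],
    [-105,-160,-140,0,0,-0.045,60],
    [-131,-203,-140,0,0,-0.045,60],
    [-131,-203,-140,0,0,-0.045,60],
  ],
)

```text
clock: 8.65
tcp_pos: [0.4286, -0.0727, 0.151]
orientation: [-2.169, -2.267, 0.003]
contact_force: [1.7, 0.3, 0.5]
grip_width: 0.0601
gripper_force: 0.0
```

step_arm(
  moves=[
    [0,0,0,0,0,0,60],
  ],
)

```text
clock: 8.75
tcp_pos: [0.4349, -0.0699, 0.152]
orientation: [2.166, 2.275, 0.003]
contact_force: [1.0, 0.7, -0.0]
grip_width: 0.0601
gripper_force: 0.0
```

```bash
python3 -c "
from h import *
look(.436,-.069)
look(.410,-.202)
plan(.436,-.069,.007,3)"
```

```text
n 1283 top 0.0198 centre [435.8 -69. ] wh [35.9 40.5] w-dir 6.7
n 1880 top 0.0117 centre [ 409.9 -202.2] wh [29.7 67.7] w-dir 26.4
t 8.85 tcp [ 0.4367 -0.0689  0.152 ] yaw 3.0 -> shift [-1.00e-01 -1.00e+00  1.45e+02] turn [ 0.002 -0.    -0.   ] rows>= 3.0
```

Yaw is now measured at 6.7°, so I'm turning by about 0.05.

step_arm(
  moves=[
    [0,-1,50,0,0,-0.05,60],
    [0,-1,100,0,0,-0.05,60],
    [0,-1,135,0,0,-0.05,60],
    [0,-1,145,0,0,-0.05,60],
    [0,-1,145,0,0,-0.05,60],
    [0,-1,145,0,0,-0.05,20],
    [0,-1,145,0,0,-0.05,20],
    [0,-1,145,0,0,-0.05,20],
  ],
)

```text
clock: 9.65
tcp_pos: [0.436, -0.0694, 0.0081]
orientation: [2.104, 2.329, 0.004]
contact_force: [0.5, -0.0, 6.6]
grip_width: 0.0351
gripper_force: 40.8
```

step_arm(
  moves=[
    [0,0,0,0,0,0,20],
    [0,0,0,0,0,0,20],
    [0,0,-50,0,0,0,20],
    [0,0,-100,0,0,0,20],
    [0,0,-130,0,0,0,20],
    [0,0,-130,0,0,0,20],
  ],
)

```text
clock: 10.25
tcp_pos: [0.4372, -0.0695, 0.1407]
orientation: [2.103, 2.327, 0.012]
contact_force: [0.2, -0.3, -0.4]
grip_width: 0.0347
gripper_force: 40.8
```

```bash
python3 -c "
from h import *
plan(.566,.262,.12,5)"
```

```text
t 10.25 tcp [ 0.4372 -0.0695  0.1407] yaw 5.8 -> shift [316.8 161.4  22.5] turn [ 0.009 -0.001  0.014] rows>= 8.0
```

step_arm(
  moves=[
    [317,161,15,0,0,0,20],
    [317,161,15,0,0,0,20],
    [317,161,15,0,0,0,20],
    [317,161,15,0,0,0,20],
    [317,161,15,0,0,0,20],
    [317,161,15,0,0,0,20],
    [317,161,15,0,0,0,20],
    [317,161,15,0,0,0,20],
  ],
)

```text
clock: 11.05
tcp_pos: [0.5624, 0.2706, 0.1203]
orientation: [-2.094, -2.339, -0.005]
contact_force: [-0.3, 1.0, -0.3]
grip_width: 0.0349
gripper_force: 40.8
```

step_arm(
  moves=[
    [0,0,0,0,0,0,20],
  ],
)

```text
clock: 11.15
tcp_pos: [0.5618, 0.264, 0.1203]
orientation: [-2.102, -2.334, 0.001]
contact_force: [-0.6, -1.2, -1.0]
grip_width: 0.035
gripper_force: 40.7
```

```bash
python3 -c "
from h import *
f,W=look(.56,.332)
m=(abs(W[...,0]-.563)<.1)&(abs(W[...,1]-.297)<.11)&(W[...,2]>.02)&(W[...,2]<.03)
print(cv2.minAreaRect((W[m][:,:2]*1000).astype(np.float32)))
plan(.566,.262,.014,5)"
```

```text
n 1797 top 0.025 centre [560.1 326.8] wh [36.2 40.7] w-dir 5.0
((564.6082153320312, 297.2144775390625), (120.80825805664062, 159.64300537109375), 5.0201544761657715)
t 11.2 tcp [0.5617 0.2615 0.1206] yaw 5.8 -> shift [  0.2   4.4 106.6] turn [-0.001  0.001  0.014] rows>= 3.0
```

step_arm(
  moves=[
    [0,5,50,0,0,0,20],
    [0,5,90,0,0,0,20],
    [0,5,106,0,0,0,20],
    [0,5,106,0,0,0,20],
    [0,5,106,0,0,0,20],
    [0,5,106,0,0,0,50],
    [0,5,106,0,0,0,50],
    [0,5,106,0,0,0,50],
  ],
)

```text
clock: 12.0
tcp_pos: [0.5678, 0.2627, 0.0162]
orientation: [2.106, 2.33, 0.002]
contact_force: [-0.4, -0.0, 0.2]
grip_width: 0.0502
gripper_force: 0.0
```

step_arm(
  moves=[
    [0,0,-50,0,0,0,50],
    [0,0,-100,0,0,0,50],
    [0,0,-130,0,0,0,50],
    [0,0,-130,0,0,0,50],
  ],
)

```text
clock: 12.4
tcp_pos: [0.5706, 0.2637, 0.1509]
orientation: [2.105, 2.328, 0.014]
contact_force: [0.1, -0.2, 0.0]
grip_width: 0.0497
gripper_force: 0.0
```

```bash
python3 -c "
from h import *
plan(.410,-.202,.14,26.4)"
```

```text
t 12.4 tcp [0.5706 0.2637 0.1509] yaw 5.8 -> shift [-447.3 -206.7    7.3] turn [ 0.009 -0.003 -0.36 ] rows>= 10.0
```

step_arm(
  moves=[
    [-447,-207,8,0,0,-0.36,50],
    [-447,-207,8,0,0,-0.36,50],
    [-447,-207,8,0,0,-0.36,50],
    [-447,-207,8,0,0,-0.36,50],
    [-447,-207,8,0,0,-0.36,50],
    [-447,-207,8,0,0,-0.36,50],
    [-447,-207,8,0,0,-0.36,50],
    [-447,-207,8,0,0,-0.36,50],
  ],
)

```text
clock: 13.2
tcp_pos: [0.4356, -0.1169, 0.1388]
orientation: [1.655, 2.671, 0.001]
contact_force: [0.8, -0.4, 0.5]
grip_width: 0.05
gripper_force: 0.0
```

```bash
python3 -c "
from h import *
plan(.410,-.202,.14,26.4)"
```

```text
t 13.2 tcp [ 0.4356 -0.1169  0.1388] yaw 26.4 -> shift [-64.8 -60.8  -1.3] turn [ 0.    -0.     0.001] rows>= 2.0
```

step_arm(
  moves=[
    [-63,-60,0,0,0,0,50],
    [-63,-60,0,0,0,0,50],
    [-63,-60,0,0,0,0,50],
    [-63,-60,0,0,0,0,50],
  ],
)

```text
clock: 13.6
tcp_pos: [0.4106, -0.1989, 0.1387]
orientation: [-1.658, -2.668, -0.0]
contact_force: [1.3, 0.2, 0.6]
grip_width: 0.0503
gripper_force: 0.0
```

```bash
python3 -c "
from h import *
look(.410,-.202)
look(.369,-.301)
plan(.410,-.202,.003,26.4)"
```

```text
n 2902 top 0.0119 centre [ 409.5 -202.7] wh [29.4 67. ] w-dir 26.0
n 1715 top 0.0199 centre [ 359.5 -297.4] wh [49.9 31.3] w-dir 76.4
t 13.7 tcp [ 0.4114 -0.1973  0.1387] yaw 26.5 -> shift [ -3.7  -3.4 135.7] turn [-0.    -0.001  0.002] rows>= 3.0
```

step_arm(
  moves=[
    [-4,-4,50,0,0,0,50],
    [-4,-4,100,0,0,0,50],
    [-4,-4,125,0,0,0,50],
    [-4,-4,135,0,0,0,50],
    [-4,-4,135,0,0,0,50],
    [-4,-4,135,0,0,0,15],
    [-4,-4,135,0,0,0,15],
    [-4,-4,135,0,0,0,15],
  ],
)

```text
clock: 14.5
tcp_pos: [0.4107, -0.2038, 0.0055]
orientation: [1.653, 2.668, 0.002]
contact_force: [-0.1, 1.5, 7.2]
grip_width: 0.0282
gripper_force: 39.6
```

step_arm(
  moves=[
    [0,0,0,0,0,0,15],
    [0,0,0,0,0,0,15],
    [0,0,-50,0,0,0,15],
    [0,0,-100,0,0,0,15],
    [0,0,-120,0,0,0,15],
    [0,0,-120,0,0,0,15],
  ],
)

```text
clock: 15.1
tcp_pos: [0.4117, -0.2045, 0.1274]
orientation: [1.651, 2.664, 0.005]
contact_force: [0.0, -0.1, -1.5]
grip_width: 0.0278
gripper_force: 40.3
```

```bash
python3 -c "
from h import *
plan(.587,-.308,.12,10.5)"
```

```text
t 15.1 tcp [ 0.4117 -0.2045  0.1274] yaw 26.4 -> shift [-170.6  110.9    8.8] turn [0.007 0.003 0.278] rows>= 5.0
```

step_arm(
  moves=[
    [-171,111,8,0,0,0.28,15],
    [-171,111,8,0,0,0.28,15],
    [-171,111,8,0,0,0.28,15],
    [-171,111,8,0,0,0.28,15],
    [-171,111,8,0,0,0.28,15],
    [-171,111,8,0,0,0.28,15],
    [-171,111,8,0,0,0.28,15],
  ],
)

```text
clock: 15.8
tcp_pos: [0.5831, -0.307, 0.1149]
orientation: [-2.011, -2.411, 0.001]
contact_force: [-0.8, -1.0, -0.4]
grip_width: 0.028
gripper_force: 40.3
```

```bash
python3 -c "
from h import *
f,W=grab('wrist');cv2.imwrite('pics/w4.png',f['image'][...,::-1])
plan(.587,-.308,.0115,10.5)"
```

```text
t 15.85 tcp [ 0.5832 -0.3069  0.1153] yaw 10.3 -> shift [ -1.9   3.7 103.8] turn [-0.001 -0.002 -0.003] rows>= 3.0
```

View pics/w4.png

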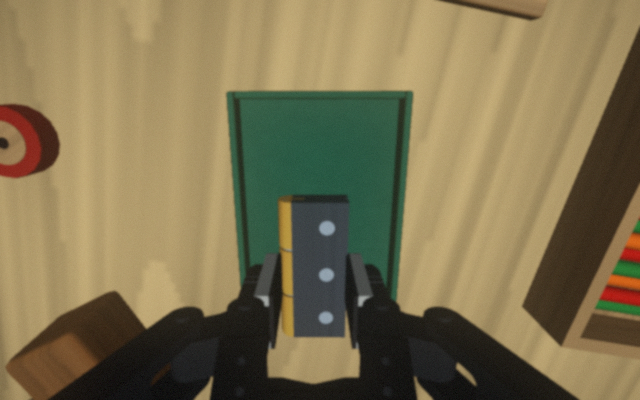

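The hinge is held square at (315,268), over the green tray. A mallet head sits nearby at (90,345). Lowering it.

step_arm(
  moves=[
    [-2,4,50,0,0,0,15],
    [-2,4,90,0,0,0,15],
    [-2,4,103,0,0,0,15],
    [-2,4,103,0,0,0,15],
    [-2,4,103,0,0,0,15],
    [-2,4,103,0,0,0,45],
    [-2,4,103,0,0,0,45],
    [-2,4,103,0,0,0,45],
  ],
)

```text
clock: 16.65
tcp_pos: [0.5894, -0.3091, 0.0137]
orientation: [2.011, 2.412, 0.001]
contact_force: [0.3, -0.1, 0.4]
grip_width: 0.045
gripper_force: 0.0
```

step_arm(
  moves=[
    [0,0,-50,0,0,0,45],
    [0,0,-100,0,0,0,45],
    [0,0,-140,0,0,0,70],
    [0,0,-140,0,0,0,70],
  ],
)

```text
clock: 17.05
tcp_pos: [0.5922, -0.3115, 0.1598]
orientation: [2.005, 2.404, 0.005]
contact_force: [0.3, 0.7, -0.0]
grip_width: 0.07
gripper_force: 0.0
```

```bash
python3 -c "
from h import *
plan(.369,-.301,.14,0)"
```

```text
t 17.05 tcp [ 0.5922 -0.3115  0.1598] yaw 10.3 -> shift [  50.5 -217.9   17.5] turn [0.01  0.005 0.18 ] rows>= 5.0
```

step_arm(
  moves=[
    [50,-218,15,0,0,0.18,70],
    [50,-218,15,0,0,0.18,70],
    [50,-218,15,0,0,0.18,70],
    [50,-218,15,0,0,0.18,70],
    [50,-218,15,0,0,0.18,70],
    [50,-218,15,0,0,0.18,70],
    [50,-218,15,0,0,0.18,70],
    [50,-218,15,0,0,0.18,70],
  ],
)

```text
clock: 17.85
tcp_pos: [0.3672, -0.2991, 0.1381]
orientation: [2.218, 2.223, 0.0]
contact_force: [-0.4, 0.6, 0.3]
grip_width: 0.07
gripper_force: 0.0
```

```bash
python3 -c "
from h import *
look(.369,-.301,'w5')
plan(.369,-.301,.004,0)"
```

```text
n 3132 top 0.0201 centre [ 368.4 -299.9] wh [48.7 48.7] w-dir 49.5
t 17.9 tcp [ 0.3672 -0.2991  0.1381] yaw 0.2 -> shift [ -1.8   1.7 134.1] turn [0.001 0.001 0.003] rows>= 3.0
```

View pics/w5.png

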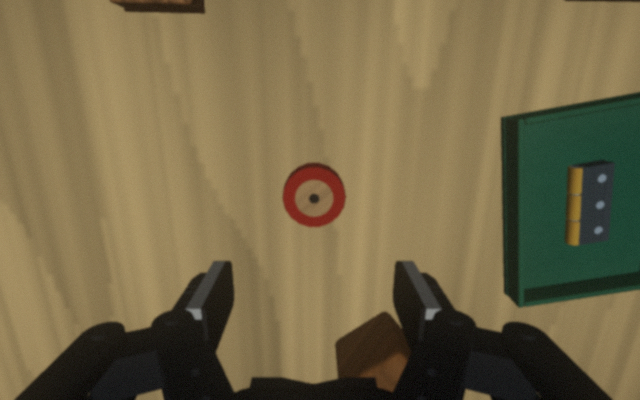

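The wheel is at (314,195) and the hinge lies in the green tray at (590,203). The mallet head at (370,350) is fairly close, so I'm checking clearance.

```bash
python3 -c "
from h import *
W=np.load('scene0.npz')['W']
m=(W[...,2]>.02)&(abs(W[...,0]-.45)<.2)&(W[...,1]<-.345)&(W[...,1]>-.65)&(W[...,2]<.2)
P=W[m];P=P[np.hypot(P[:,0]-.369,P[:,1]+.301)<.2]
print(len(P),P.min(0).round(3),P.max(0).round(3)); k=np.hypot(P[:,0]-.369,P[:,1]+.301).argsort()[:5];print(P[k].round(3))"
```

```text
981 [ 0.391 -0.492  0.02 ] [ 0.548 -0.346  0.066]
[[ 0.434 -0.414  0.051]
 [ 0.435 -0.415  0.059]
 [ 0.436 -0.415  0.031]
 [ 0.435 -0.416  0.047]
 [ 0.432 -0.418  0.06 ]]
```

Mallet is 130 mm away, so the descent is clear.

step_arm(
  moves=[
    [-1,2,50,0,0,0,70],
    [-1,2,100,0,0,0,70],
    [-1,2,125,0,0,0,70],
    [-1,2,134,0,0,0,70],
    [-1,2,134,0,0,0,70],
    [-1,2,134,0,0,0,30],
    [-1,2,134,0,0,0,30],
    [-1,2,134,0,0,0,30],
  ],
)

```text
clock: 18.7
tcp_pos: [0.3689, -0.3007, 0.0055]
orientation: [2.218, 2.221, 0.002]
contact_force: [-0.7, 0.5, 6.8]
grip_width: 0.0484
gripper_force: 41.3
```

step_arm(
  moves=[
    [0,0,0,0,0,0,30],
    [0,0,0,0,0,0,30],
    [0,0,-50,0,0,0,30],
    [0,0,-100,0,0,0,30],
    [0,0,-120,0,0,0,30],
    [0,0,-120,0,0,0,30],
  ],
)

```text
clock: 19.3
tcp_pos: [0.3699, -0.3011, 0.1274]
orientation: [2.215, 2.218, 0.005]
contact_force: [-0.2, -0.6, -0.2]
grip_width: 0.0483
gripper_force: 41.7
```

```bash
python3 -c "
from h import *
plan(.638,-.014,.12,0)"
```

```text
t 19.3 tcp [ 0.3699 -0.3011  0.1274] yaw 0.1 -> shift [286.8 268.4   8.6] turn [0.007 0.002 0.001] rows>= 8.0
```

step_arm(
  moves=[
    [287,268,8,0,0,0,30],
    [287,268,8,0,0,0,30],
    [287,268,8,0,0,0,30],
    [287,268,8,0,0,0,30],
    [287,268,8,0,0,0,30],
    [287,268,8,0,0,0,30],
    [287,268,8,0,0,0,30],
    [287,268,8,0,0,0,30],
  ],
)

```text
clock: 20.1
tcp_pos: [0.6364, -0.0094, 0.1149]
orientation: [-2.217, -2.224, -0.0]
contact_force: [0.7, 0.2, -0.7]
grip_width: 0.0482
gripper_force: 41.7
```

step_arm(
  moves=[
    [0,0,0,0,0,0,30],
    [0,0,0,0,0,0,30],
  ],
)

```text
clock: 20.3
tcp_pos: [0.6351, -0.0115, 0.1147]
orientation: [-2.217, -2.225, 0.002]
contact_force: [-0.6, -0.5, -0.3]
grip_width: 0.0481
gripper_force: 41.7
```

```bash
python3 -c "
from h import *
look(.638,.062)
plan(.638,-.014,.012,0)"
```

```text
n 4889 top 0.0252 centre [639.3  64. ] wh [49. 49.] w-dir 1.5
t 20.35 tcp [ 0.6343 -0.0133  0.115 ] yaw 0.0 -> shift [ -0.6   3.9 103. ] turn [-0.002  0.001  0.001] rows>= 3.0
```

step_arm(
  moves=[
    [-1,4,50,0,0,0,30],
    [-1,4,90,0,0,0,30],
    [-1,4,103,0,0,0,30],
    [-1,4,103,0,0,0,30],
    [-1,4,103,0,0,0,30],
    [-1,4,103,0,0,0,61],
    [-1,4,103,0,0,0,61],
    [-1,4,103,0,0,0,61],
  ],
)

```text
clock: 21.15
tcp_pos: [0.6401, -0.0136, 0.014]
orientation: [2.219, 2.222, 0.002]
contact_force: [-0.1, -0.0, 0.1]
grip_width: 0.0612
gripper_force: 0.0
```

step_arm(
  moves=[
    [0,0,-50,0,0,0,61],
    [0,0,-100,0,0,0,61],
    [0,0,-150,0,0,0,61],
    [0,0,-180,0,0,0,61],
    [0,0,-180,0,0,0,61],
    [0,0,-180,0,0,0,61],
    [0,0,-180,0,0,0,61],
  ],
)

```text
clock: 21.85
tcp_pos: [0.6385, -0.0133, 0.1918]
orientation: [-2.219, -2.222, 0.002]
contact_force: [-0.0, 0.7, -0.6]
grip_width: 0.061
gripper_force: 0.0
```

```bash
python3 -c "
from h import *
look(.638,.063);look(.638,-.014)
f,W=look(.566,.262,'s1',cam='side',rad=.03);look(.56,.33,cam='side',rad=.03);look(.588,-.309,cam='side')"
```

```text
n 2788 top 0.0252 centre [639.4  63.9] wh [49.1 48.9] w-dir 22.2
n 2342 top 0.0251 centre [641.1 -13.6] wh [48.2 49.5] w-dir 89.6
n 227 top 0.027 centre [565.9 261.8] wh [35.8 39.5] w-dir 8.3
n 236 top 0.0267 centre [557.8 327. ] wh [38. 37.] w-dir 87.2
n 658 top 0.0186 centre [ 588.6 -306.4] wh [32.  66.6] w-dir 11.6
```

View pics/s1.png

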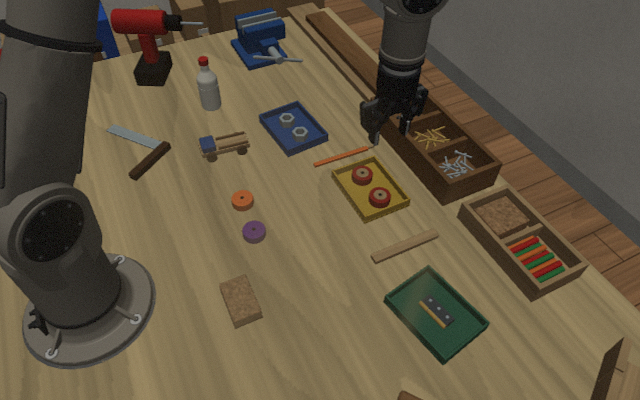

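The wheels at (362,175) and (380,197), nuts at (287,119) and (300,132), and hinge at (437,311) all lie flat in their trays. The truck at (225,146) hasn't moved.

```bash
python3 -c "
from h import *
print(r.hand_in())"
```

```text
the job is handed in; nothing more can be done
None
```

The job is handed in at about 22 s: both wheels are in the yellow tray, both nuts in the blue and the hinge in the green, all lying flat and apart, and the toy truck is where it stood; the hand-in gave no verdict.

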